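Load a specimen holder into a sprung clamp stage

TASK

Clamp the specimen holder that carries the two flat glass strips on the clamp stage. First use the thumb cup to push the sprung jaw back and sideways into its notch so that it stays open by itself, then set the holder down flat, centred between fence and jaw, and let go of it; finally work the cup out of the notch and ease the jaw back under control, never letting it snap onto the holder, until it presses the holder against the fence. Leave everything else where it stands.

Things in the scene. Friction and masses are not known exactly. Their poses are not given: they have to be found in the camera images.
- stage: Fixed clamp stage: black base plate 250 x 120 x 20 mm, its top (deck) 20 mm above the bench. Origin: centre of the underside; x lengthwise from fence to notch end, y across towards the notch's side, z up. Steel fence across the deck at the -x end (inner face x = -100 mm, 90 mm wide, top at 33 mm); the sprung steel jaw faces it (90 mm wide, 12 mm thick, top at 34 mm).
- nest (a point): Point on the deck (20 mm above the bench, stage x = -77 mm, y = 0) over which the holder's origin lies when it is clamped against the fence; axes as the stage's.
- jaw (a joint): Sprung jaw along the stage's x, in m: 0 = shut empty (gap to the fence 36 mm), gap = 36 mm + value, stop at 0.042. A spring always shuts it, 6 N at 0 growing to 10 N at 0.042. Reads 0.010 with the holder clamped, about 0.028 resting in the notch (gap 64 mm).
- catch (a joint): Sideways place of the thumb cup and its pin along the stage's +y, in m: 0 = in the straight channel, stop 0.018. No spring. Free to move only with the jaw beyond 0.034. Past 0.016, let back: the pin drops 6 mm behind the notch's round lip and stays (jaw 0.028); short of that the jaw snaps shut. To take it out: jaw beyond 0.034, cup back to 0, let the jaw come back.
- cup (a point): Floor centre of the U-shaped steel thumb cup behind the jaw, 38.5 mm above the bench; moves with jaw and catch; stage axes. For shut fingertips from above: 56 mm wide inside (y), push wall across its +x end, inner face 23 mm from this point, open towards -x. Walls 6 mm thick, tops 63.5 mm above the bench. Push its wall to +x to open the jaw, its cheeks sideways to move the catch.
- holder: Loose specimen holder to be clamped: dark steel plate 46 (x) x 80 (y) x 12 mm carrying two flat glass strips, with a pale upright grip bar in the middle, 12 mm thick (x), 50 mm long (y), from 12 to 38 mm above its underside. Origin at the centre of its underside, z up. About 0.12 kg. Same either way round. It sits on the stage with its 46 mm side along the stage's x. At the start it lies flat on the bench.
- stub_holder: Look-alike holder, same plate and grip bar, but with six small round steel stubs instead of glass strips; origin at the centre of its underside. Not to be touched.
- notch (a point): Where the pin (8 mm thick, on an arm ahead of the cup) rests in the notch of the J-shaped gate between two aluminium blocks at the stage's +x end, block tops 34 mm above the bench.
- bottle: Amber bottle, 60 mm across, 150 mm tall, upright beside the stage; origin at the centre of its underside. Leave alone.
- jar: White jar, 56 mm across, 75 mm tall, upright beside the stage; origin as above. Leave alone.
- dish: Clear flat dish, 90 mm across, 16 mm high; origin at the centre of its underside. Leave alone.
- cap: Loose bottle cap, 40 mm across, 22 mm high; origin as above. Leave alone.
- beaker: Glass beaker, 64 mm across, 70 mm high; origin as above. Leave alone.
- driver: Screwdriver lying on the bench, 160 mm long. Leave alone.
Mind the look-alikes: they are no part of the job. What is shaped like the holder but red is not meant.

How it is judged:
By the outcome, as a careful person would: the job done as asked, in the order asked, and still so for the second after the job is handed in, with the robot touching nothing.
It also fails if it takes over 72 s, if anything falls off the work surface, if the arm or the gripper's body presses on something with over 40 N, if the wrist force passes 120 N, or if a joint passes its speed limit or range.

ROBOT

A 6-joint arm with a two-finger parallel gripper is mounted at the origin on the work surface. World frame = base frame: x ahead of the robot, y to its left, z up, the work surface at z = 0. Lengths are in mm, angles in degrees, forces in N, time in s.
With the tool pointing down it reaches from about 400 to 825 mm from the base axis. Payload 7 kg.
Tool frame: the origin (TCP) lies midway between the tips of the shut fingers; the grasp point (between the pads) lies 19 mm behind it; z points along the fingers, y is the direction in which the jaws open and shut (so a half turn about z gives the same grasp; the last joint's range is limited). The gripper opens to 85 mm and grips with 20 to 120 N. Pads are 22 mm wide; open, the fingers measure 114 mm over their backs; the gripper's body (76 mm by 85 mm) begins 54 mm behind the grasp point. The pads swing forward as they close: fully open they stand 13 mm farther back than shut.
Start: joints at [-59.926, 20.546, 0.682, 0, -70.136, -16.507], TCP at [158.325, -656.147, 231.302] pointing down, gripper open.
Joint ranges: [-176.03, 176.03], [-82.01, 121.73], [-58.28, 71.71], [-173.87, 95.51], [-174.79, -0.11], [-173.66, 173.66]. Speed limits (degrees/s): [136.94, 136.94, 172.46, 180, 180, 180].

INTERFACE

Orientations are given as [roll, pitch, yaw] about the fixed x, y, z axes, in that order (R = Rz(yaw) Ry(pitch) Rx(roll)).
In Python, from bench import * gives the robot as it stands.
- The arm moves only by the tool step_arm, never from a script. Its argument "targets" is one flat list of numbers, 7 for each row, row after row: the finger opening in mm, from 0 to 85.4, then the shift along the tool's x, y, z in mm, then the turn, a rotation vector about the tool's x, y, z in degrees. A call has exactly 5 rows; each row shifts and turns the commanded pose from where the row before left it, along the tool's axes as they then stand; what a row does not reach is not made up. A row lasts 1/8 s, in which the tool goes at most 62.5 mm and 10.7 degrees, less where a joint would pass 70% of its speed; a pose out of reach is approached as far as the arm can. A call with a gripper value outside its range is refused whole. The fingers move at their own pace and stop on an object; "grip_force" is the grip in N (left out, the last holds). Time passes only in rows, so rows that do not move let the fingers close, or fill a call up. It gives the time, the measured TCP pose, the force and the opening at its end, in the units of the state.
- observe(): the state, without advancing time (a new reading comes with each control period).
- get_image(name): name is "scene" or "top" or "wrist"; returns a dict with "image" (480x640x3 uint8, red, green, blue), "fovy" (degrees; the focal length in pixels is half the picture's height over the tangent of half this angle, whatever the lens; pixels are square), "cx", "cy" (the principal point, pixels), "k1" (the pictures are not rectified: a ray, as slopes to the right and down, at radius r is drawn at 1 + k1 r^2 times it, then the intrinsics apply), "R" (3x3) and "t" (3): a world point X has camera coordinates R X + t. Camera axes: x right, y down, z forward; pixel columns grow to the right and rows downward; lengths in mm; the calibration is good to about 2 mm. A picture is of the moment at which its call begins. There is no depth.
- close_job(): hands the job in, once; it reports no verdict.
The state is a dict: "time": time; "joints": joint angles; "qvel": joint speeds; "joint_torque": joint torques, N m; "tcp_pos": TCP position; "eef_rot": TCP orientation; "contact_force": force on the tool from outside, world axes, zero at the start; "torque": the same for the moment, N m; "opening": finger opening in mm.
Only numpy, scipy, OpenCV 4.12 (cv2) and the standard library are available. Lean on these libraries where they do the work, as an engineer would, in place of code of your own. Each camera call takes 0.05 s, during which the arm holds its last target.

## Working session

There is one attempt and no reset: what is moved stays moved. The work goes in short steps, Python scripts to look and compute and a tool call to move; the robot and the scene stay as the last step left them, time stands still between calls to the robot, and variables do not carry over. Pictures are saved under pics/ and viewed, and the job is handed in when it is done.

Besides the shell and the picture viewer there is one more tool, called after "Emit:" in YAML: its name, and indented under it one key for each argument. step_arm: Moves the arm, as the interface text tells. Its arguments: {"type":"object","properties":{"targets":{"type":"array"},"grip_force":{"type":"number"}},"required":["targets"]}

```bash
ls; mkdir -p pics; cat > h.py <<'E'
import numpy as np, cv2, json, pickle
from bench import *
def snap(n,fn):
    g=get_image(n); pickle.dump(g,open(fn+'.pkl','wb')); cv2.imwrite('pics/'+fn+'.png',g['image'][:,:,::-1]); return g
def K(g):
    f=240/np.tan(np.radians(g['fovy'])/2); return f
def ray(g,u,v):
    f=K(g); x=(u-g['cx'])/f; y=(v-g['cy'])/f
    rd=np.hypot(x,y); r=rd
    for _ in range(30): r=rd/(1+g['k1']*r*r)
    s=r/rd if rd>0 else 1
    R=np.array(g['R']);t=np.array(g['t'])
    return -R.T@t, R.T@np.array([x*s,y*s,1])
def pix2z(g,u,v,z):
    c,d=ray(g,u,v); return c+d*(z-c[2])/d[2]
def proj(g,X):
    R=np.array(g['R']);t=np.array(g['t']); p=R@np.array(X,float)+t; x,y=p[0]/p[2],p[1]/p[2]
    s=1+g['k1']*(x*x+y*y); f=K(g); return f*x*s+g['cx'],f*y*s+g['cy']
def load(fn): return pickle.load(open(fn+'.pkl','rb'))
E
python3 - <<'E'
from h import *
for n in('scene','top','wrist'):
    g=snap(n,n+'0'); print(n,g['fovy'],g['cx'],g['cy'],g['k1'],(-np.array(g['R']).T@g['t']).round())
print(observe())
E
```

```text
pics
scene 50.37915902709944 320.66194895760964 230.39667646813746 -0.06645349029712498 [1205.  697.  658.]
top 56.42431099417858 316.23119013350976 241.9615237702717 -0.0069242023453406866 [447.   2. 947.]
wrist 63.64191110458194 322.25075916580977 237.5290133228487 -0.07051560883346607 [  81. -676.  374.]
{'time': 0.15, 'joints': array([-5.99260269e+01,  2.05807522e+01,  6.44733387e-01, -1.26151531e-02,
       -7.01357955e+01, -1.65062051e+01]), 'qvel': array([-0.01597233, -0.10108341,  0.18374589,  0.03991718, -0.09405163,
        0.03901471]), 'joint_torque': array([-8.21098438e-04, -5.83875704e+01,  2.93652624e+01,  6.94055334e+00,
       -4.25354519e-03, -2.79795830e-05]), 'tcp_pos': array([ 158.21748762, -655.81562506,  230.59112764]), 'eef_rot': array([ 1.79927775e+02, -9.03350056e-03, -1.66436520e+02]), 'contact_force': array([-0.58095556,  0.87996212, -1.21135753]), 'torque': array([ 0.02373483, -0.03679902, -0.0381917 ]), 'opening': 85.7385621369065}
```

View pics/scene0.png

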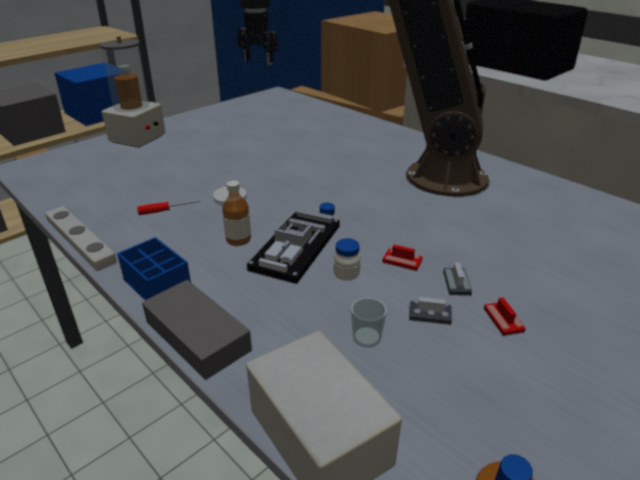

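View pics/top0.png

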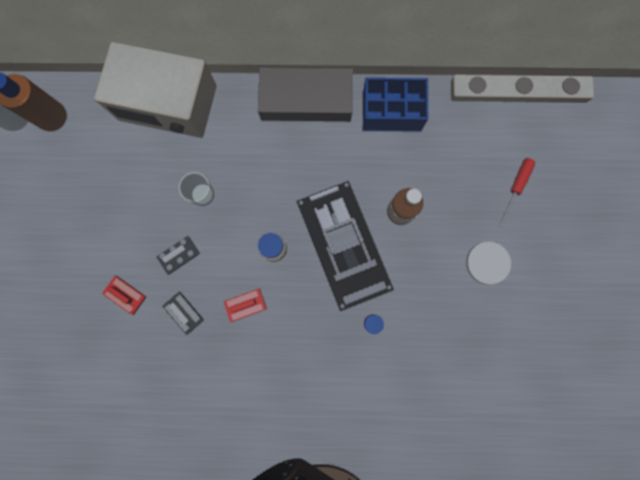

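View pics/wrist0.png

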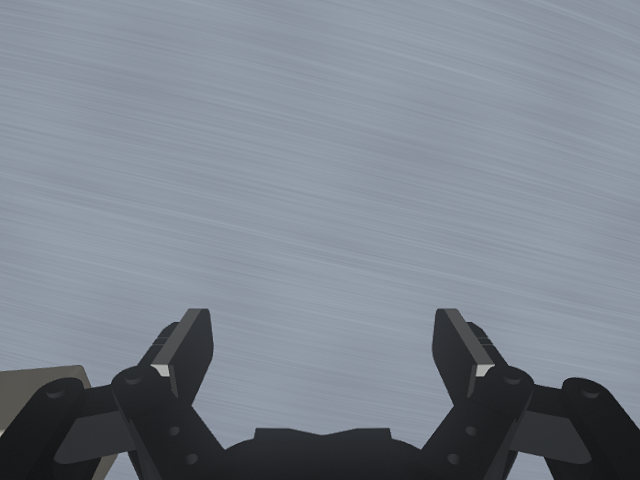

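```bash
python3 - <<'E'
from h import *
g=load('top0'); s=load('scene0')
im=g['image'][:,:,::-1]
a=cv2.resize(im[225:345,140:280],None,fx=4,fy=4,interpolation=2)
b=cv2.resize(im[170:330,280:440],None,fx=3.5,fy=3.5,interpolation=2)
cv2.imwrite('pics/ca.png',a); cv2.imwrite('pics/cb.png',b)
b=cv2.resize(s['image'][200:290,240:350,::-1],None,fx=6,fy=6,interpolation=2)
cv2.imwrite('pics/cc.png',b)
E
```

```text
(no output)
```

View pics/ca.png

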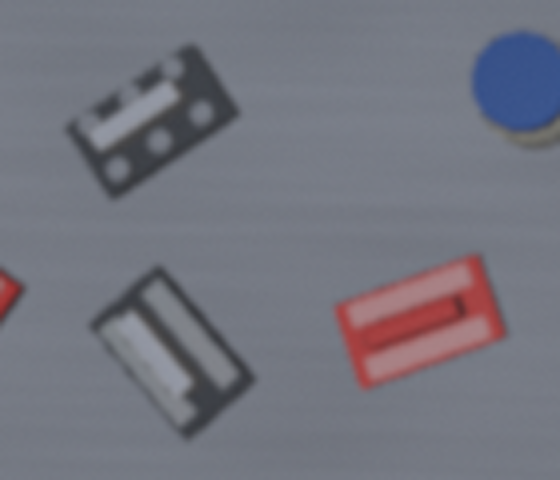

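View pics/cb.png

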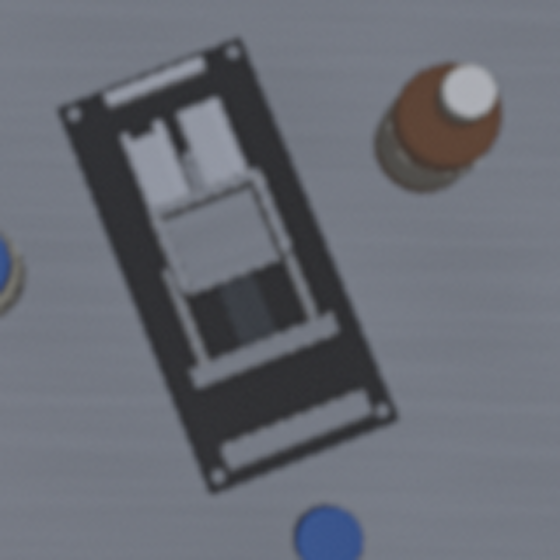

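View pics/cc.png

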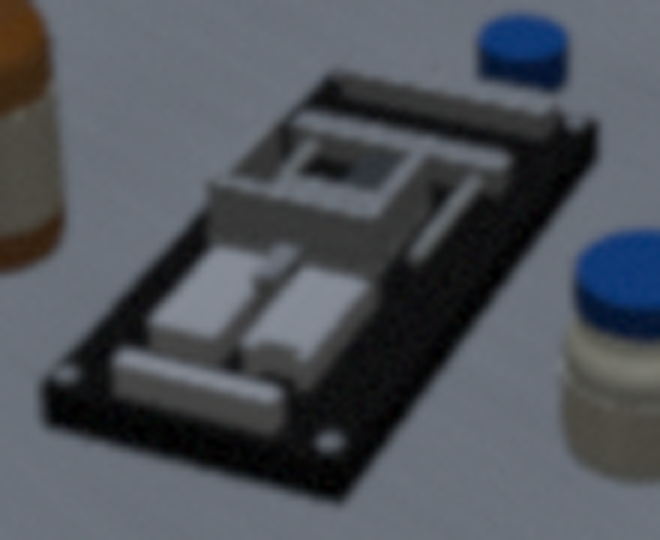

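```bash
cat > m.py <<'E'
from h import *
g=load('top0'); im=g['image']
hsv=cv2.cvtColor(im,cv2.COLOR_RGB2HSV)
def rect(mask,z,name):
    mask=cv2.morphologyEx(mask,cv2.MORPH_CLOSE,np.ones((5,5),np.uint8))
    cs,_=cv2.findContours(mask,cv2.RETR_EXTERNAL,cv2.CHAIN_APPROX_NONE)
    c=max(cs,key=cv2.contourArea)
    P=np.array([pix2z(g,p[0][0],p[0][1],z)[:2] for p in c],np.float32)
    (cx,cy),(w,h),a=cv2.minAreaRect(P); print(name,(round(cx,1),round(cy,1)),round(w,1),round(h,1),round(a,2))
    return c
def sub(x0,y0,x1,y1,th):
    m=np.zeros(im.shape[:2],np.uint8); v=hsv[...,2]; m[y0:y1,x0:x1]=(v[y0:y1,x0:x1]<th)*255; return m
for th in(60,75):
  rect(sub(290,175,400,315,th),20,'stage')
for th in(75,90): rect(sub(150,285,215,340,th),12,'holder'); rect(sub(150,230,202,277,th),12,'stub')
for n,u,v,z in(('bottlecap',414,196,150),('jarcap',271,245,75),('cap',374,324,22),('dish',490,263,16),('beaker',195,187,70)): print(n,pix2z(g,u,v,z).round())
E
python3 m.py
```

```text
stage (565.5, -35.9) 232.2 115.2 22.76
stage (560.2, -38.3) 246.4 117.2 22.75
holder (414.7, 289.7) 77.3 42.3 36.43
stub (531.9, 310.7) 42.5 76.4 36.65
holder (413.5, 293.8) 79.6 46.0 43.26
stub (532.3, 311.4) 45.5 79.2 35.98
bottlecap [ 635. -158.  150.]
jarcap [550. 108.  75.]
cap [ 398. -101.   22.]
dish [ 527. -342.   16.]
beaker [666. 266.  70.]
```

```bash
cat > plan.py <<'E'
import sys
from h import *
from scipy.spatial.transform import Rotation as Ro
def pose():
    o=observe(); return np.array(o['tcp_pos']),Ro.from_euler('xyz',o['eef_rot'],degrees=True),o
def deltas(p,R,goal,Rg,n):
    # n rows, equal world translation, equal turn in tool axes
    rv=(R.inv()*Rg).as_rotvec(degrees=True); out=[]
    d=(np.array(goal)-p)/n
    for i in range(n):
        out.append((R.as_matrix().T@d).round(1).tolist()+(rv/n).round(1).tolist()); R=R*Ro.from_rotvec(rv/n,degrees=True)
    return out
def show(goal,yaw,n):
    p,R,o=pose(); print('t',round(o['time'],2),'p',p.round(1),'rpy',o['eef_rot'].round(1),'F',o['contact_force'].round(1),'op',round(o['opening'],1))
    for r in deltas(p,R,goal,Ro.from_euler('xyz',[180,0,yaw],degrees=True),n): print(r)
if __name__=='__main__':
    a=[float(x) for x in sys.argv[1:]]; show(a[:3],a[3],int(a[4]))
E
python3 plan.py 540 20 230 -67.25 15
```

```text
t 0.15 p [ 158.2 -655.8  230.6] rpy [ 179.9   -0.  -166.4] F [-0.6  0.9 -1.2] op 85.7
[-35.3, 37.8, 0.1, 0.0, 0.0, -6.6]
[-39.4, 33.5, 0.1, 0.0, 0.0, -6.6]
[-43.0, 28.7, 0.1, 0.0, 0.0, -6.6]
[-46.1, 23.6, 0.1, 0.0, 0.0, -6.6]
[-48.5, 18.1, 0.1, 0.0, 0.0, -6.6]
[-50.2, 12.4, 0.1, 0.0, 0.0, -6.6]
[-51.3, 6.6, 0.1, 0.0, 0.0, -6.6]
[-51.7, 0.6, 0.1, 0.0, 0.0, -6.6]
[-51.5, -5.3, 0.0, 0.0, 0.0, -6.6]
[-50.5, -11.2, 0.0, 0.0, 0.0, -6.6]
[-48.9, -17.0, 0.0, 0.0, 0.0, -6.6]
[-46.6, -22.5, 0.0, 0.0, 0.0, -6.6]
[-43.7, -27.7, 0.0, 0.0, 0.0, -6.6]
[-40.2, -32.6, 0.0, 0.0, 0.0, -6.6]
[-36.2, -37.0, 0.0, 0.0, 0.0, -6.6]
```

Candidates in the top view: a dark plate with glass strips at (183,313), a dark plate with six stubs at (178,255), and red copies at (124,295) and (245,305). I choose the one at (183,313). The crop shows two flat strips beside its pale bar, while (178,255) has six round stubs. In the same view the stage is at (345,246) with the fence end nearest the robot, the bottle at (410,203), the jar at (271,246) and the cap at (374,324). I'll move above the stage for a closer look.

Emit:
step_arm:
  targets: [0,-35,38,0,0,0,-6.6,0,-39,33.5,0,0,0,-6.6,0,-43,28.5,0,0,0,-6.6,0,-46,23.5,0,0,0,-6.6,0,-48.5,18,0,0,0,-6.6]

```text
time: 0.78
tcp_pos: [285.6, -429.9, 231.2]
eef_rot: [180.0, 0.0, -133.2]
contact_force: [0.7, -0.7, 0.3]
opening: -0.3
```

Emit:
step_arm:
  targets: [0,-50,12.5,0,0,0,-6.6,0,-51,6.5,0,0,0,-6.6,0,-51.5,0.5,0,0,0,-6.6,0,-51.5,-5.5,0,0,0,-6.6,0,-50.5,-11,0,0,0,-6.6]

```text
time: 1.4
tcp_pos: [412.8, -205.4, 231.4]
eef_rot: [-180.0, 0.0, -100.2]
contact_force: [0.8, -0.4, -0.5]
opening: 0.2
```

Emit:
step_arm:
  targets: [0,-49,-17,0,0,0,-6.6,0,-46.5,-22.5,0,0,0,-6.6,0,-43.5,-27.5,0,0,0,-6.6,0,-40,-32.5,0,0,0,-6.6,0,-36,-37,0,0,0,-6.6]

```text
time: 2.02
tcp_pos: [540.5, 19.0, 231.3]
eef_rot: [-180.0, 0.0, -67.2]
contact_force: [2.2, 0.2, -0.9]
opening: -0.5
```

```bash
python3 - <<'E'
from h import *
o=observe(); print(o['time'],o['tcp_pos'],o['eef_rot'],o['joints'],o['qvel'].round(1))
g=snap('wrist','w1'); print((-np.array(g['R']).T@g['t']).round(), g['R'])
E
```

```text
2.025 [540.52472197  18.97901691 231.30066817] [-1.79997122e+02  9.34431294e-04 -6.71973019e+01] [ 2.27805349e+01  7.91517303e+00 -1.62881409e+01 -1.02573120e-03
 -6.57938081e+01  2.25836988e-02] [30.2 20.  23.4  0.2 -3.3 22.3]
[571. -55. 375.] [[-9.22001019e-01 -3.87187103e-01 -5.18825687e-04]
 [-3.68482482e-01  8.77047041e-01  3.08235541e-01]
 [-1.18889791e-01  2.84384661e-01 -9.51309930e-01]]
```

View pics/w1.png

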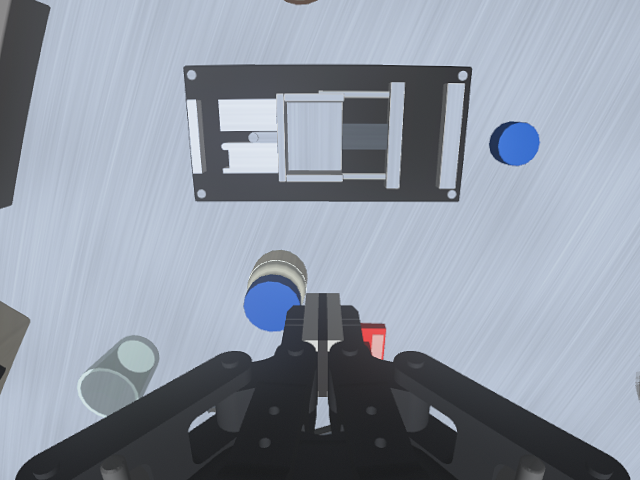

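```bash
python3 - <<'E'
from h import *
o=observe(); print(o['time'],o['tcp_pos'],o['qvel'].round(1))
g=snap('wrist','w2'); print((-np.array(g['R']).T@g['t']).round())
im=g['image']; cv2.imwrite('pics/w2c.png',cv2.resize(im[50:215,170:490,::-1],None,fx=2.5,fy=2.5,interpolation=2))
E
```

```text
2.075 [543.59656967  22.7909648  230.88309134] [-2.8 -1.4 -2.9 -0.   0.2 -3.8]
[574. -51. 374.]
```

View pics/w2c.png

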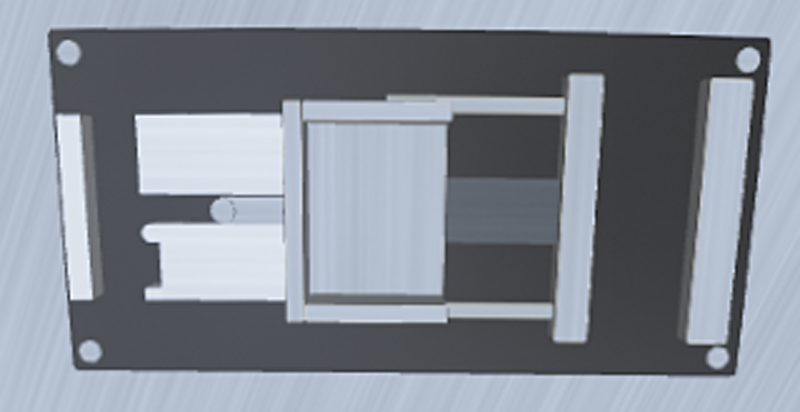

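```bash
cat > st.py <<'E'
from h import *
g=load('w2')
P=lambda u,v,z: pix2z(g,170+u/2.5,50+v/2.5,z)[:2]
c=[P(50,30,20),P(771,38,20),P(735,376,20),P(76,369,20)]  # (+x,-y),(-x,-y),(-x,+y),(+x,+y)
print(np.round(c,1)); ce=np.mean(c,0)
dx=(c[0]+c[3]-c[1]-c[2])/2; dy=(c[2]+c[3]-c[0]-c[1])/2
print('ctr',ce,'len',np.hypot(*dx),np.hypot(*dy),'yaw',np.degrees(np.arctan2(dx[1],dx[0])),np.degrees(np.arctan2(-dy[0],dy[1])))
yaw=np.arctan2(dx[1],dx[0]);ex=np.array([np.cos(yaw),np.sin(yaw)]);ey=np.array([-ex[1],ex[0]])
S=lambda p:(round((p-ce)@ex,1),round((p-ce)@ey,1))
for n,u,v,z in(('fence in top -y',710,79,33),('fence in +y',688,344,33),('jaw in -y',604,75,34),('jaw in +y',587,342,34),('jaw back',568,75,34),
 ('cup in wall -y',303,122,63.5),('cup in wall +y',306,305,63.5),('cheek-y end',450,122,63.5),('cheek+y end',447,305,63.5),('cup out',284,101,63.5),('cup out',289,322,63.5),('floor edge',447,122,38.5),('floor edge',445,295,38.5),('pin',222,210,34)):
    print(n,S(P(u,v,z)))
E
python3 st.py
```

```text
[[ 696.   -45.9]
 [ 467.4 -141.6]
 [ 421.2  -31.7]
 [ 650.1   63.7]]
ctr [558.66112942 -38.88378678] len 247.90602093023213 118.97468798966541 yaw 22.6637996852833 22.750755765854212
fence in top -y (np.float64(-99.5), np.float64(-44.4))
fence in +y (np.float64(-100.7), np.float64(45.3))
jaw in -y (np.float64(-63.6), np.float64(-44.7))
jaw in +y (np.float64(-63.9), np.float64(44.9))
jaw back (np.float64(-51.6), np.float64(-44.4))
cup in wall -y (np.float64(33.9), np.float64(-27.5))
cup in wall +y (np.float64(33.6), np.float64(28.6))
cheek-y end (np.float64(-10.9), np.float64(-27.9))
cheek+y end (np.float64(-11.6), np.float64(28.1))
cup out (np.float64(39.6), np.float64(-33.5))
cup out (np.float64(39.2), np.float64(34.1))
floor edge (np.float64(-11.6), np.float64(-28.7))
floor edge (np.float64(-12.5), np.float64(28.3))
pin (np.float64(64.4), np.float64(0.5))
```

Emit:
step_arm:
  targets: [0,31,2.5,0,0,0,0,0,31.5,2.5,0,0,0,0,0,0,0,50,0,0,0,0,0,0,50,0,0,0,0,0,0,50,0,0,0]

```text
time: 2.75
tcp_pos: [559.1, -42.8, 80.1]
eef_rot: [-180.0, -0.0, -67.5]
contact_force: [0.9, 0.8, 0.1]
opening: -0.4
```

```bash
cat >> plan.py <<'E'
CE=np.array([558.7,-38.9]); Y=np.radians(22.7); EX=np.array([np.cos(Y),np.sin(Y)]);EY=np.array([-EX[1],EX[0]])
def stg(p): d=np.array(p)[:2]-CE; return np.round([d@EX,d@EY,p[2]],1)
E
cat > s.py <<'E'
from plan import *
p,R,o=pose(); f=o['contact_force']; print('t',round(o['time'],2),'stage',stg(p),'rpy',o['eef_rot'].round(1),'Fstage',np.round([f[:2]@EX,f[:2]@EY,f[2]],1))
E
python3 s.py; python3 -c "
from h import *
snap('wrist','w3');snap('scene','s3')"; python3 s.py
```

```text
t 2.75 stage [-1.1 -3.8 80.1] rpy [-180.    -0.   -67.5] Fstage [1.1 0.3 0.1]
t 2.85 stage [-4.9 -2.7 76.3] rpy [ 1.794e+02  1.000e-01 -6.750e+01] Fstage [-0.1  0.6  0.1]
```

View pics/w3.png

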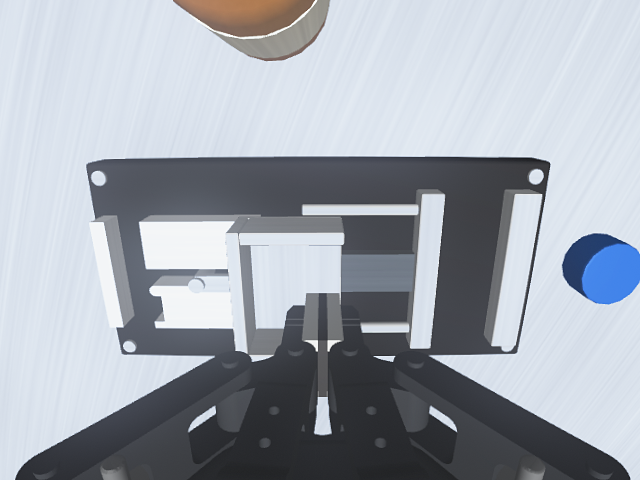

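Emit:
step_arm:
  targets: [0,-2.5,-9,0,0,0,0,0,0,0,0,0,0,0,0,0,0,10,0,0,0,0,0,0,0,0,0,0,0,0,0,0,0,0,0]

```text
time: 3.48
tcp_pos: [566.7, -36.6, 71.5]
eef_rot: [-180.0, -0.0, -67.4]
contact_force: [0.2, -0.5, 0.1]
opening: 0.3
```

```bash
python3 s.py; python3 -c "
from h import *
snap('wrist','w4')"; python3 s.py
```

```text
t 3.48 stage [ 8.3 -1.  71.5] rpy [-180.    -0.   -67.4] Fstage [ 0.  -0.5  0.1]
t 3.52 stage [ 8.4 -1.  71.5] rpy [-180.    -0.   -67.4] Fstage [-0.  -0.5 -0.3]
```

View pics/w4.png

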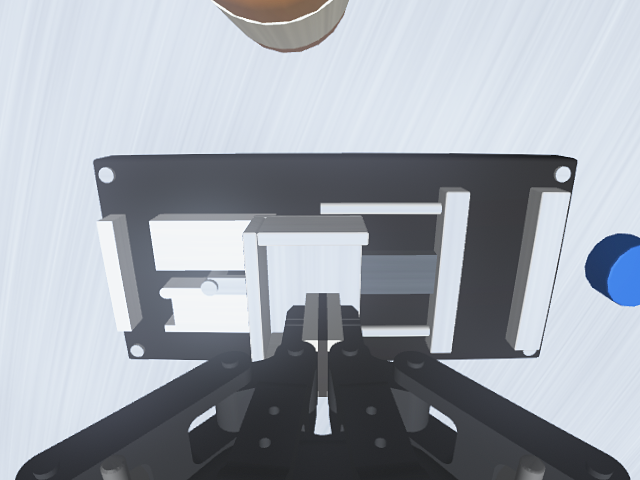

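Emit:
step_arm:
  targets: [0,0,0,14,0,0,0,0,0,0,13,0,0,0,0,0,0,0,0,0,0,0,0,0,0,0,0,0,0,0,0,0,0,0,0]

```text
time: 4.15
tcp_pos: [567.1, -36.5, 44.6]
eef_rot: [-180.0, -0.0, -67.4]
contact_force: [-0.1, -0.1, -0.3]
opening: -0.3
```

Emit:
step_arm:
  targets: [0,0,-4,0,0,0,0,0,0,-4,0,0,0,0,0,0,-4,0,0,0,0,0,0,0,0,0,0,0,0,0,0,0,0,0,0]

```text
time: 4.78
tcp_pos: [577.7, -32.0, 44.2]
eef_rot: [180.0, 0.0, -67.4]
contact_force: [-0.0, 0.2, 0.8]
opening: 0.4
```

```bash
python3 s.py
```

```text
t 4.78 stage [20.2 -0.9 44.2] rpy [180.    0.  -67.4] Fstage [0.  0.2 0.8]
```

Emit:
step_arm:
  targets: [0,0,-3,0,0,0,0,0,0,-3,0,0,0,0,0,0,-3,0,0,0,0,0,0,-3,0,0,0,0,0,0,0,0,0,0,0]

```text
time: 5.4
tcp_pos: [587.0, -28.1, 44.0]
eef_rot: [179.8, 0.0, -67.5]
contact_force: [-6.0, -1.9, 5.9]
opening: -0.1
```

```bash
python3 s.py; python3 -c "
from h import *
snap('wrist','w5')"
```

```text
t 5.4 stage [30.2 -0.9 44. ] rpy [179.8   0.  -67.5] Fstage [-6.3  0.5  5.9]
```

View pics/w5.png

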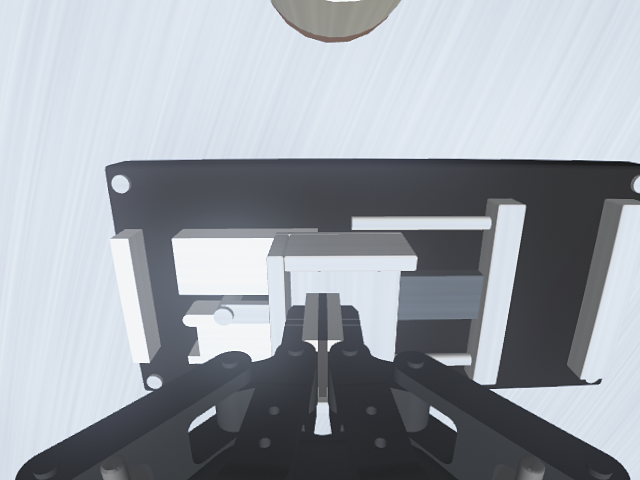

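```bash
python3 - <<'E'
from plan import *
for w,L in(('w5',[('fence in',634,205,33),('jaw in',525,206,34),('cup cheek end top',417,271,63.5),('pin',231,313,34),('wall out',267,258,63.5),('wall in',285,271,63.5)]),('w4',[('fence in',541,190,33),('jaw in',469,192,34)])):
  g=load(w)
  for n,u,v,z in L: print(w,n,stg(pix2z(g,u,v,z)))
  for q in ((30.2,-0.9,44),): print(proj(g,list(CE+q[0]*EX+q[1]*EY)+[q[2]]))
E
```

```text
w5 fence in [-105.   -44.8   33. ]
w5 jaw in [-54.8 -44.4  34. ]
w5 cup cheek end top [ -3.5 -28.2  63.5]
w5 pin [70.3  4.3 34. ]
w5 wall out [ 48.4 -33.3  63.5]
w5 wall in [ 42.3 -28.5  63.5]
(np.float64(320.49963278257377), np.float64(313.63802920863776))
w4 fence in [-99.  -45.9  33. ]
w4 jaw in [-62.8 -44.9  34. ]
(np.float64(275.45766385250363), np.float64(285.72402631244535))
```

Emit:
step_arm:
  targets: [0,0,-5,0,0,0,0,0,0,-5,0,0,0,0,0,0,-5,0,0,0,0,0,0,-5,0,0,0,0,0,0,0,0,0,0,0]

```text
time: 6.08
tcp_pos: [604.9, -20.6, 43.9]
eef_rot: [179.7, 0.0, -67.5]
contact_force: [-9.1, -2.2, 6.5]
opening: 0.2
```

```bash
python3 s.py; python3 -c "
from h import *
snap('wrist','w6')"
```

```text
t 6.08 stage [49.7 -1.  43.9] rpy [179.7   0.  -67.5] Fstage [-9.2  1.5  6.5]
```

View pics/w6.png

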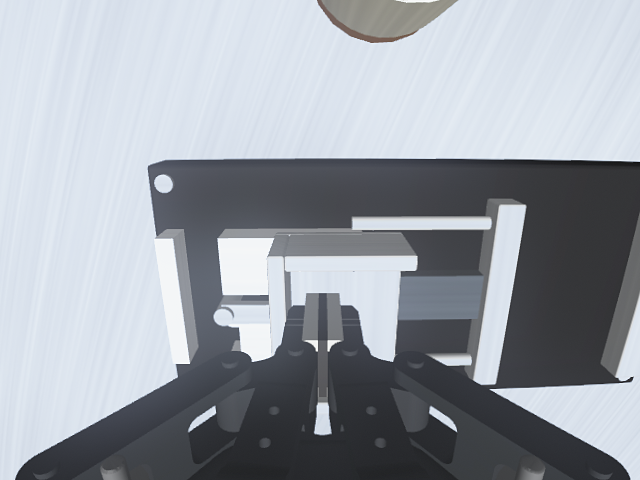

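Emit:
step_arm:
  targets: [0,0,-4,0,0,0,0,0,0,-3,0,0,0,0,0,0,-3,0,0,0,0,0,0,0,0,0,0,0,0,0,0,0,0,0,0]

```text
time: 6.75
tcp_pos: [613.6, -17.0, 43.9]
eef_rot: [179.7, 0.0, -67.5]
contact_force: [-8.7, -2.6, 6.5]
opening: -0.3
```

```bash
python3 s.py; python3 -c "
from h import *
snap('wrist','w7')
from plan import *
g=load('w7')
for n,u,v,z in [('jaw in',525,206,34),('wall in',285,271,63.5)]: print(stg(pix2z(g,u,v,z)))"
```

```text
t 6.75 stage [59.1 -1.  43.9] rpy [179.7   0.  -67.5] Fstage [-9.   0.9  6.5]
[-26.  -44.4  34. ]
[ 71.2 -28.5  63.5]
```

View pics/w7.png

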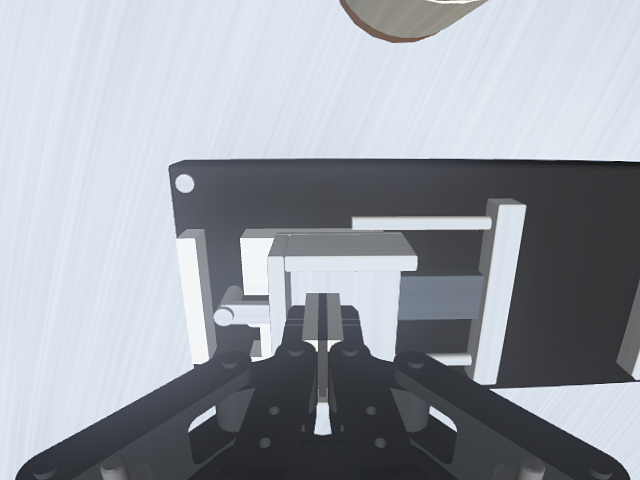

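Emit:
step_arm:
  targets: [0,-6,0,0,0,0,0,0,-6,0,0,0,0,0,0,-6,0,0,0,0,0,0,-4,0,0,0,0,0,0,0,0,0,0,0,0]

```text
time: 7.42
tcp_pos: [604.8, 2.6, 43.5]
eef_rot: [179.6, 0.0, -67.5]
contact_force: [-7.8, -6.3, 3.8]
opening: -0.1
```

```bash
python3 s.py; python3 -c "
from h import *
snap('wrist','w8')"
```

```text
t 7.42 stage [58.5 20.5 43.5] rpy [179.6   0.  -67.5] Fstage [-9.6 -2.8  3.8]
```

View pics/w8.png

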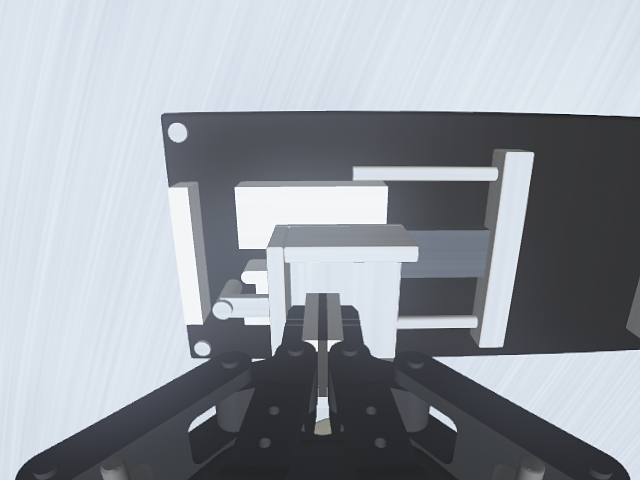

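Emit:
step_arm:
  targets: [0,-4,-0.5,0,0,0,0,0,-4,-0.5,0,0,0,0,0,-3,0,0,0,0,0,0,0,0,0,0,0,0,0,0,0,0,0,0,0]

```text
time: 8.1
tcp_pos: [601.0, 12.6, 43.0]
eef_rot: [179.5, 0.0, -67.5]
contact_force: [-6.5, -8.0, 1.8]
opening: 0.0
```

```bash
python3 s.py; python3 -c "
from h import *
snap('wrist','w9')"
```

```text
t 8.1 stage [58.9 31.2 43. ] rpy [179.5   0.  -67.5] Fstage [-9.1 -4.9  1.8]
```

View pics/w9.png

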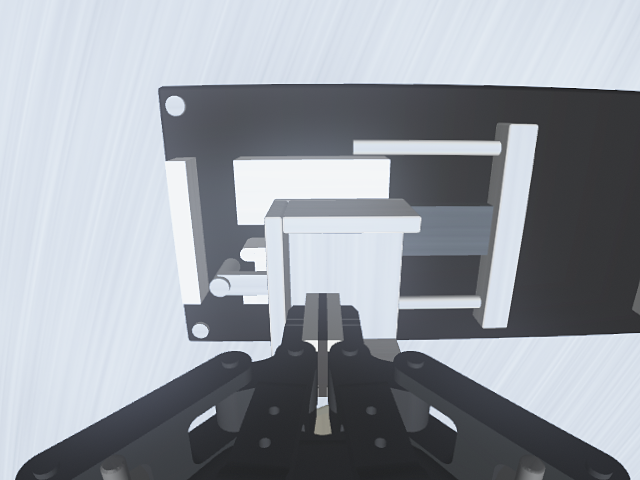

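```bash
python3 - <<'E'
from plan import *
for w,L in(('w7',[(285,271),(417,271)]),('w8',[(286,261),(418,262)]),('w9',[(285,232),(421,233)])):
  g=load(w)
  for u,v in L: print(w,stg(pix2z(g,u,v,63.5)))
E
```

```text
w7 [ 71.2 -28.5  63.5]
w7 [ 25.4 -28.2  63.5]
w8 [ 70.1 -10.9  63.5]
w8 [ 24.8 -10.2  63.5]
w9 [ 70.4 -10.8  63.5]
w9 [ 25.  -10.1  63.5]
```

Emit:
step_arm:
  targets: [0,-3,0,0,0,0,0,0,0,3,0,0,0,0,0,0,3,0,0,0,0,0,0,2,0,0,0,0,0,0,0,0,0,0,0]

```text
time: 8.78
tcp_pos: [592.5, 12.3, 42.9]
eef_rot: [179.5, 0.0, -67.5]
contact_force: [-6.6, -8.5, -0.2]
opening: 0.1
```

```bash
python3 s.py
```

```text
t 8.78 stage [50.9 34.2 42.9] rpy [179.5   0.  -67.5] Fstage [-9.3 -5.3 -0.2]
```

Emit:
step_arm:
  targets: [0,0,1.5,0,0,0,0,0,0,1.5,0,0,0,0,0,0,2,0,0,0,0,0,0,0,0,0,0,0,0,0,0,0,0,0,0]

```text
time: 9.4
tcp_pos: [591.0, 12.5, 44.0]
eef_rot: [179.9, 0.0, -67.4]
contact_force: [-2.8, -3.7, -1.9]
opening: -0.1
```

```bash
python3 s.py;  python3 -c "
from h import *
snap('wrist','w10')"
```

```text
t 9.4 stage [49.7 35.  44. ] rpy [179.9   0.  -67.4] Fstage [-4.  -2.3 -1.9]
```

View pics/w10.png

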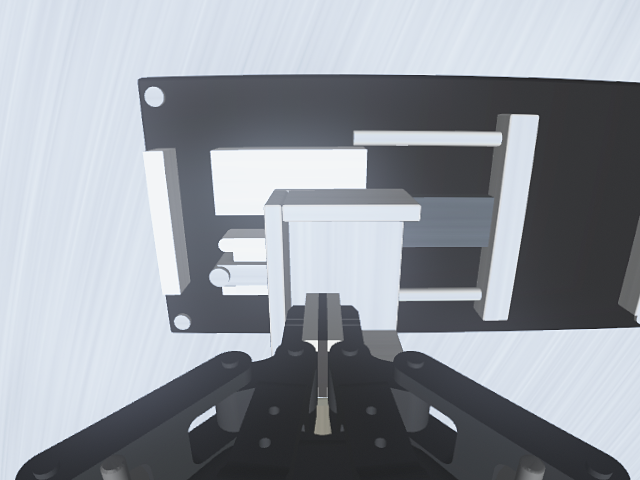

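Emit:
step_arm:
  targets: [0,0,2,0,0,0,0,0,0,2,0,0,0,0,0,0,2,0,0,0,0,0,0,0,0,0,0,0,0,0,0,0,0,0,0]

```text
time: 10.07
tcp_pos: [586.4, 10.6, 44.4]
eef_rot: [-180.0, -0.0, -67.4]
contact_force: [0.0, -0.3, -0.0]
opening: 0.0
```

```bash
python3 s.py;  python3 -c "
from plan import *
g=snap('wrist','w11')
"
```

```text
t 10.07 stage [44.7 35.  44.4] rpy [-180.    -0.   -67.4] Fstage [-0.1 -0.3 -0. ]
```

View pics/w11.png

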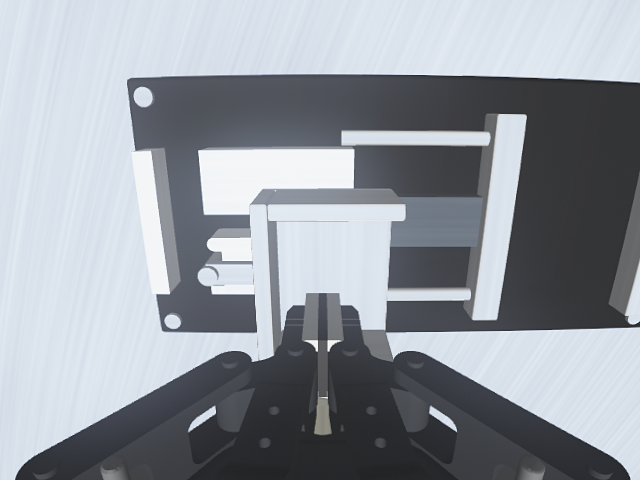

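Emit:
step_arm:
  targets: [0,5,2,0,0,0,0,0,0,0,-25,0,0,0,0,0,0,-50,0,0,0,0,0,0,-50,0,0,0,0,0,0,-50,0,0,0]

```text
time: 10.75
tcp_pos: [586.0, 4.7, 221.0]
eef_rot: [-180.0, -0.0, -67.4]
contact_force: [0.6, -0.0, -0.4]
opening: -0.2
```

```bash
python3 -c "
from plan import *
g=snap('wrist','w12');g=snap('top','t12')
"; python3 plan.py 474 343 230 -140 8
```

```text
t 10.85 p [589.3   5.1 225.8] rpy [-1.794e+02 -1.000e-01 -6.740e+01] F [ 0.4  0.  -0.6] op 0.2
[-44.5, -2.9, -0.6, -0.1, 0.0, 9.1]
[-44.4, 4.1, -0.6, -0.1, 0.0, 9.1]
[-43.2, 11.1, -0.6, -0.1, 0.0, 9.1]
[-40.9, 17.8, -0.6, -0.1, 0.0, 9.1]
[-37.6, 24.0, -0.6, -0.1, 0.0, 9.1]
[-33.4, 29.6, -0.6, -0.1, 0.0, 9.1]
[-28.3, 34.5, -0.6, -0.1, 0.0, 9.1]
[-22.5, 38.6, -0.6, -0.1, 0.0, 9.1]
```

View pics/w12.png

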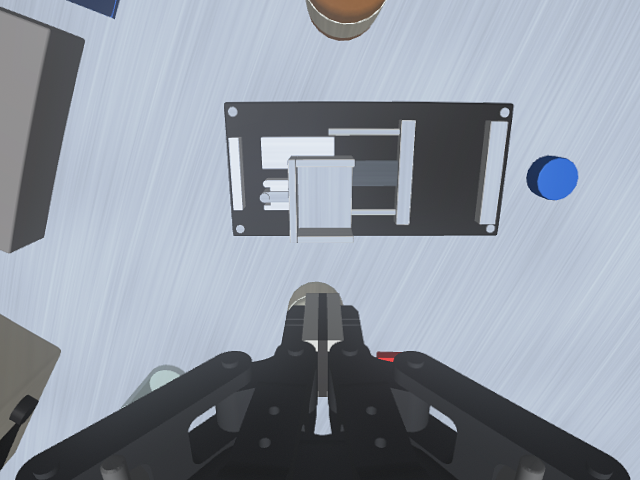

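The jaw stays open by itself: its inner edge is at (416,121) and the fence at (485,121). The pin sits behind the lip at (265,198). Next I'll go over the holder.

Emit:
step_arm:
  targets: [40,-44.5,-3,0,0,0,9.1,40,-44.5,4,0,0,0,9.1,40,-43,11,0,0,0,9.1,40,-41,18,0,0,0,9.1,40,-37.5,24,0,0,0,9.1]

```text
time: 11.48
tcp_pos: [514.0, 217.3, 219.2]
eef_rot: [-180.0, 0.0, -113.2]
contact_force: [0.3, 0.1, -0.5]
opening: 39.7
```

Emit:
step_arm:
  targets: [40,-33.5,29.5,0,0,0,9.1,40,-28.5,34.5,0,0,0,9.1,40,-22.5,38.5,0,0,0,9.1,40,0,0,0,0,0,0,40,0,0,0,0,0,0]

```text
time: 12.1
tcp_pos: [472.0, 343.0, 218.9]
eef_rot: [-180.0, -0.0, -140.1]
contact_force: [0.9, 0.1, -0.6]
opening: 39.8
```

```bash
python3 -c "
from plan import *
g=snap('wrist','w13')
o=observe(); print(o['time'],o['tcp_pos'],o['eef_rot'],o['joints'].round(1))
"
```

```text
12.15 [472.23215851 342.60993158 219.05296072] [-1.79994602e+02 -2.90375129e-02 -1.40185915e+02] [  55.2   12.5  -12.2   -0.   -65.3 -105.3]
```

View pics/w13.png

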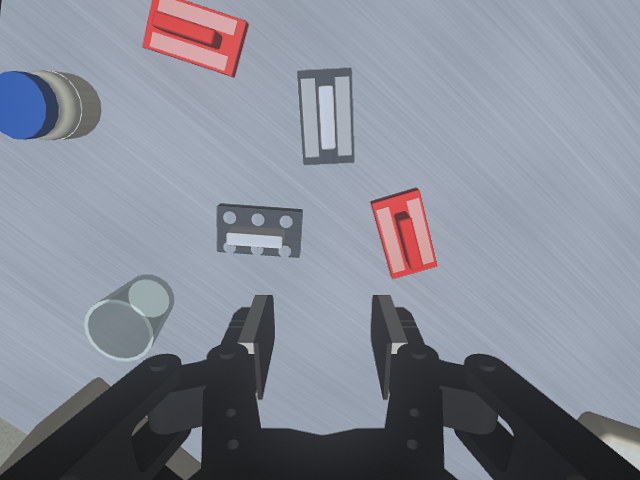

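```bash
python3 - <<'E'
from plan import *
g=load('w13'); im=g['image']; hsv=cv2.cvtColor(im,cv2.COLOR_RGB2HSV)
x0,y0,x1,y1=285,55,368,175
sub=im[y0:y1,x0:x1]; v=hsv[y0:y1,x0:x1,2]
mask=((v<120)*255).astype(np.uint8); mask=cv2.morphologyEx(mask,cv2.MORPH_CLOSE,np.ones((25,25),np.uint8))
def fit(mask,z):
    cs,_=cv2.findContours(mask,cv2.RETR_EXTERNAL,2); c=max(cs,key=cv2.contourArea)
    bx=cv2.boxPoints(cv2.minAreaRect(c)); print('px',(bx+[x0,y0]).round(1).tolist())
    P=np.array([pix2z(g,p[0][0]+x0,p[0][1]+y0,z)[:2] for p in c],np.float32)
    r=cv2.minAreaRect(P); print(np.round(r[0],1),np.round(r[1],1),round(r[2],2)); return np.array(r[0]),r
c,r=fit(mask,12)
print(np.percentile(v,[5,25,50,75,95,99]))
bar=((v>195)*255).astype(np.uint8)
c2,r2=fit(bar,38)
p=np.array(observe()['tcp_pos'])[:2]
cv2.imwrite('pics/hc.png',cv2.resize(np.hstack([sub[:,:,::-1],cv2.merge([mask]*3),cv2.merge([bar]*3)]),None,fx=3,fy=3))
E
```

```text
px [[284.8, 69.7], [350.9, 67.7], [354.2, 173.9], [288.0, 176.0]]
[418.9 296. ] [90.4 56.1] 42.81
[102. 174. 179. 186. 215. 217.]
px [[318.4, 86.3], [331.4, 85.7], [334.7, 147.5], [321.6, 148.2]]
[411.3 296.1] [48.3 10.4] 42.87
```

View pics/hc.png

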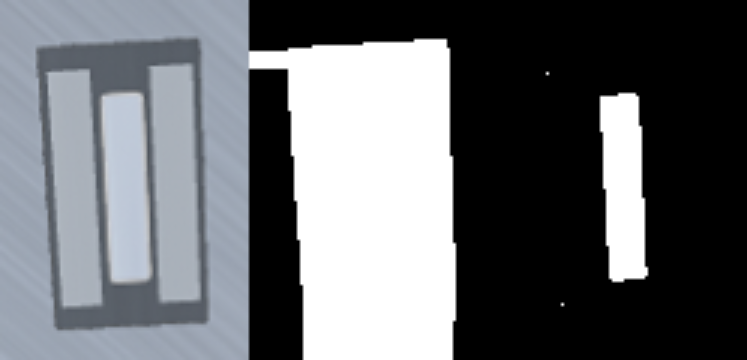

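```bash
python3 - <<'E'
from plan import *
g=load('w13')
C=np.array([pix2z(g,285+u/3,55+v/3,12)[:2] for u,v in((37,45),(200,38),(208,322),(57,329))])
print(C.round(1),C.mean(0)); print([np.hypot(*(C[i]-C[i-1])).round(1) for i in range(4)])
d=(C[0]+C[1]-C[2]-C[3]); print(np.degrees(np.arctan2(d[1],d[0])))
B=np.array([pix2z(g,285+u/3,55+v/3,38)[:2] for u,v in((101,93),(144,92),(151,281),(108,284))]);print(B.mean(0),[np.hypot(*(B[i]-B[i-1])).round(1) for i in range(4)])
goal=(C.mean(0)+np.array([411.3,296.1]))/2
p,R,o=pose(); print(goal, R.as_matrix().T@np.append(goal-p[:2],0), o['eef_rot'])
E
```

```text
[[397.2 252.5]
 [366.3 286.5]
 [425.  340.7]
 [455.6 307.3]] [411.01963969 296.73987656]
[np.float64(80.1), np.float64(45.9), np.float64(79.8), np.float64(45.3)]
-137.0601513866125
[411.33726772 296.74096553] [np.float64(49.8), np.float64(11.3), np.float64(49.2), np.float64(11.8)]
[411.15981984 296.41993828] [7.64866357e+01 3.62479175e+00 3.84219138e-02] [-1.79994602e+02 -2.90375129e-02 -1.40185915e+02]
```

Emit:
step_arm:
  targets: [40,38.5,2,0,0,0,-3.1,40,38,1.5,0,0,0,0,40,0,0,50,0,0,0,40,0,0,50,0,0,0,40,0,0,40,0,0,0]

```text
time: 12.78
tcp_pos: [412.6, 294.0, 78.1]
eef_rot: [180.0, 0.0, -137.2]
contact_force: [0.2, -0.6, -0.5]
opening: 39.9
```

Emit:
step_arm:
  targets: [40,0,0,0,0,0,0,40,0,0,0,0,0,0,40,0,0,0,0,0,0,40,0,0,0,0,0,0,40,0,0,0,0,0,0]

```text
time: 13.4
tcp_pos: [412.6, 295.8, 80.0]
eef_rot: [180.0, 0.1, -137.1]
contact_force: [-0.1, -0.7, 0.1]
opening: 40.0
```

```bash
python3 -c "
from plan import *
p,R,o=pose(); print(o['time'],p,o['eef_rot']); print(R.as_matrix().T@(np.array([411.2,296.6,17])-p))
g=snap('wrist','w14')"
```

```text
13.4 [412.55750992 295.80582411  80.02831153] [ 1.79982156e+02  7.41694419e-02 -1.37119045e+02]
[ 0.53591246  1.48607338 63.02813647]
```

View pics/w14.png

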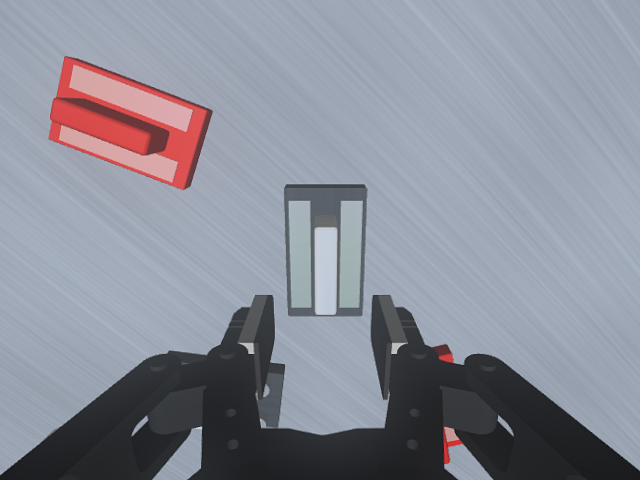

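Emit:
step_arm:
  targets: [40,0.5,1.5,20,0,0,0,40,0,0,20,0,0,0,40,0,0,15,0,0,0,40,0,0,8,0,0,0,40,0,0,0,0,0,0]

```text
time: 14.08
tcp_pos: [410.9, 296.0, 15.9]
eef_rot: [-180.0, -0.1, -137.1]
contact_force: [-0.3, 1.6, -0.2]
opening: 40.1
```

Emit:
step_arm:
  targets: [0,0,0,0,0,0,0,0,0,0,0,0,0,0,0,0,0,0,0,0,0,0,0,0,0,0,0,0,0,0,0,0,0,0,0]
  grip_force: 50

```text
time: 14.7
tcp_pos: [411.3, 296.7, 17.0]
eef_rot: [180.0, 0.1, -137.1]
contact_force: [-1.0, 0.4, 6.4]
opening: 10.6
```

```bash
python3 -c "
from plan import *
p,R,o=pose(); print(o['time'],p,o['eef_rot'],o['contact_force'])
g=snap('wrist','w15')"
```

```text
14.7 [411.3487787  296.73209443  17.0379733 ] [ 1.79989478e+02  7.87895330e-02 -1.37114511e+02] [-1.03708798  0.43338137  6.36520906]
```

View pics/w15.png

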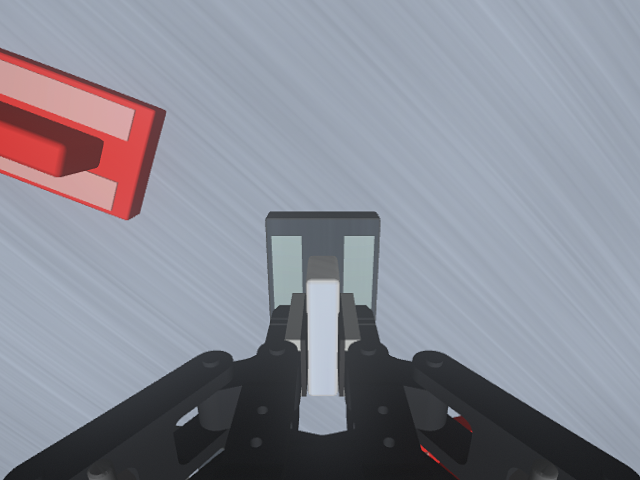

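Emit:
step_arm:
  targets: [0,0,0,-10,0,0,0,0,0,0,-35,0,0,0,0,0,0,-45,0,0,0,0,0,0,-45,0,0,0,0,0,0,0,0,0,0]

```text
time: 15.38
tcp_pos: [412.3, 297.9, 155.4]
eef_rot: [179.9, 0.4, -137.1]
contact_force: [0.7, 0.4, -2.4]
opening: 10.7
```

```bash
python3 -c "
from plan import *
g=snap('wrist','w16')"; python3 plan.py 496 -65 150 -67.3 10
```

```text
t 15.43 p [411.3 296.8 153.2] rpy [ 179.9    0.2 -137.1] F [ 0.2 -0.  -2.3] op 10.9
[18.4, -32.3, 0.2, -0.0, 0.0, -7.0]
[22.2, -29.8, 0.2, -0.0, 0.0, -7.0]
[25.7, -26.9, 0.2, -0.0, 0.0, -7.0]
[28.7, -23.6, 0.2, -0.0, 0.0, -7.0]
[31.4, -19.9, 0.2, -0.0, 0.0, -7.0]
[33.6, -15.9, 0.3, -0.0, 0.0, -7.0]
[35.3, -11.7, 0.3, -0.0, 0.0, -7.0]
[36.4, -7.4, 0.3, -0.0, 0.0, -7.0]
[37.0, -2.9, 0.3, -0.0, 0.0, -7.0]
[37.1, 1.7, 0.3, -0.0, 0.0, -7.0]
```

View pics/w16.png

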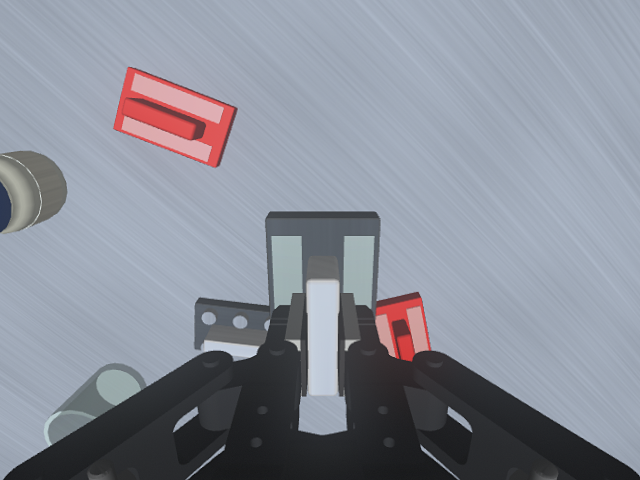

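The holder is firmly held and centred at (322,300), and the neighbours have not moved. I'll carry it to the stage.

Emit:
step_arm:
  targets: [0,18.5,-32.5,0,0,0,-7,0,22,-30,0,0,0,-7,0,25.5,-27,0,0,0,-7,0,28.5,-23.5,0,0,0,-7,0,31.5,-20,0,0,0,-7]

```text
time: 16.05
tcp_pos: [453.3, 113.6, 150.1]
eef_rot: [179.9, -0.1, -101.9]
contact_force: [0.7, -0.1, -1.1]
opening: 11.0
```

Emit:
step_arm:
  targets: [0,33.5,-16,0,0,0,-7,0,35.5,-11.5,0,0,0,-7,0,36.5,-7.5,0,0,0,-7,0,37,-3,0,0,0,-7,0,37,1.5,0,0,0,-6.8]

```text
time: 16.68
tcp_pos: [496.1, -66.9, 150.0]
eef_rot: [179.9, 0.0, -67.1]
contact_force: [0.5, -0.1, -1.0]
opening: 11.2
```

Emit:
step_arm:
  targets: [0,0,0,0,0,0,0,0,0,0,0,0,0,0,0,0,0,0,0,0,0,0,0,0,0,0,0,0,0,0,0,0,0,0,0]

```text
time: 17.3
tcp_pos: [497.0, -65.0, 151.4]
eef_rot: [-180.0, 0.0, -67.3]
contact_force: [-0.4, 0.3, -1.4]
opening: 10.4
```

```bash
python3 s.py; python3 -c "
from h import *
snap('wrist','w17')"
```

```text
t 17.3 stage [-67.   -0.3 151.4] rpy [-180.     0.   -67.3] Fstage [-0.3  0.4 -1.4]
```

View pics/w17.png

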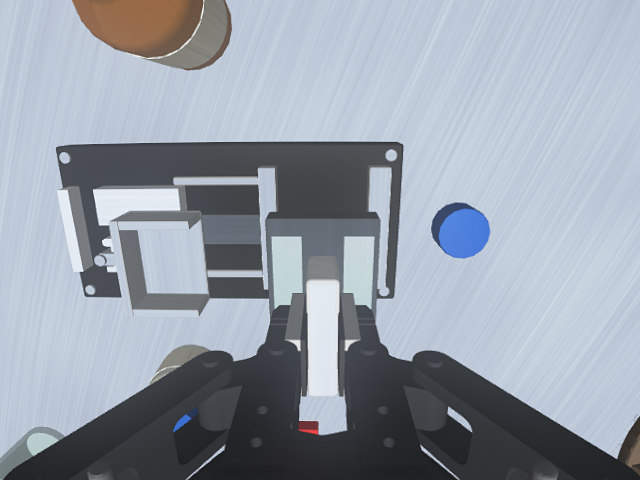

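```bash
python3 - <<'E'
from plan import *
g=load('w17')
cv2.imwrite('pics/w17c.png',cv2.resize(g['image'][130:310,240:420,::-1],None,fx=3.3,fy=3.3,interpolation=2))
for n,u,v,z in [('jaw in -y',277,168,34),('fence in -y',369,168,33),('cnr -x-y',403,143,20),('cnr+x-y',57,147,20)]: print(n,stg(pix2z(g,u,v,z)))
E
```

```text
jaw in -y [-37.4 -44.6  34. ]
fence in -y [-99.2 -44.5  33. ]
cnr -x-y [-124.   -60.2   20. ]
cnr+x-y [123.5 -59.7  20. ]
```

View pics/w17c.png

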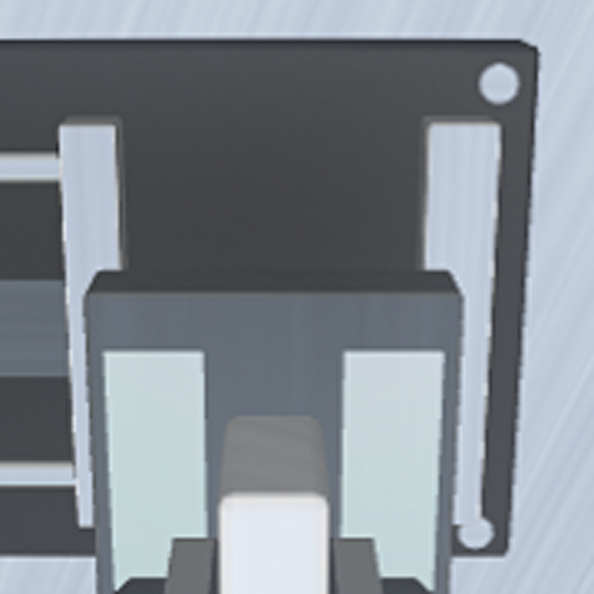

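Emit:
step_arm:
  targets: [0,0,1,35,0,0,0,0,0,0,35,0,0,0,0,0,0,25,0,0,0,0,0,0,8,0,0,0,0,0,0,0,0,0,0]

```text
time: 17.98
tcp_pos: [496.2, -65.9, 48.4]
eef_rot: [180.0, -0.0, -67.3]
contact_force: [0.5, -0.0, -1.0]
opening: 10.7
```

```bash
python3 s.py; python3 -c "
from h import *
snap('wrist','w18')"; python3 s.py
```

```text
t 17.98 stage [-68.1  -0.7  48.4] rpy [180.   -0.  -67.3] Fstage [ 0.4 -0.2 -1. ]
t 18.02 stage [-67.6  -0.9  49. ] rpy [-180.    -0.   -67.3] Fstage [ 0.5 -0.4 -1.4]
```

View pics/w18.png

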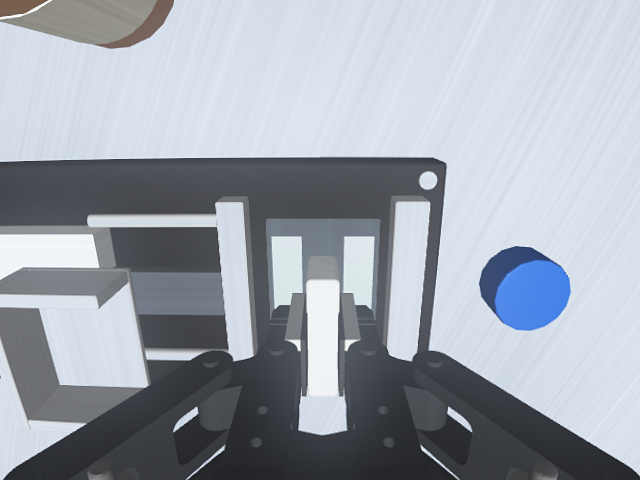

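Emit:
step_arm:
  targets: [0,-0.8,0,4,0,0,0,0,0,0,4,0,0,0,0,0,0,2,0,0,0,0,0,0,1,0,0,0,0,0,0,0,0,0,0]

```text
time: 18.65
tcp_pos: [495.7, -65.2, 37.2]
eef_rot: [180.0, 0.0, -67.3]
contact_force: [-0.1, 0.6, -0.9]
opening: 10.7
```

```bash
python3 s.py
```

```text
t 18.65 stage [-68.2   0.   37.2] rpy [180.    0.  -67.3] Fstage [ 0.1  0.6 -0.9]
```

Emit:
step_arm:
  targets: [0,0,0,0.5,0,0,0,0,0,0,0.5,0,0,0,0,0,0,0.5,0,0,0,0,0,0,0,0,0,0,0,0,0,0,0,0,0]

```text
time: 19.27
tcp_pos: [495.9, -65.2, 37.0]
eef_rot: [-180.0, -0.0, -67.3]
contact_force: [-6.5, 1.7, 13.1]
opening: 11.0
```

```bash
python3 s.py
```

```text
t 19.27 stage [-68.1  -0.   37. ] rpy [-180.    -0.   -67.3] Fstage [-5.3  4.1 13.1]
```

Emit:
step_arm:
  targets: [14,0,0,-0.8,0,0,0,18,0,0,0,0,0,0,26,0,0,0,0,0,0,30,0,0,0,0,0,0,30,0,0,0,0,0,0]

```text
time: 19.9
tcp_pos: [495.7, -65.2, 36.5]
eef_rot: [180.0, 0.0, -67.3]
contact_force: [0.0, 0.3, 0.5]
opening: 30.0
```

Emit:
step_arm:
  targets: [30,0,0,-10,0,0,0,30,0,0,-30,0,0,0,30,0,0,-40,0,0,0,30,0,0,-40,0,0,0,30,0,0,0,0,0,0]

```text
time: 20.52
tcp_pos: [497.9, -64.9, 160.6]
eef_rot: [-179.6, -0.1, -67.3]
contact_force: [0.2, -1.0, -0.3]
opening: 29.8
```

```bash
python3 s.py; python3 -c "
from h import *
snap('wrist','w19')"; python3 s.py
```

```text
t 20.52 stage [-66.1  -0.5 160.6] rpy [-1.796e+02 -1.000e-01 -6.730e+01] Fstage [-0.2 -1.  -0.3]
t 20.57 stage [-6.730e+01 -1.000e-01  1.586e+02] rpy [-179.8   -0.   -67.3] Fstage [ 0.9 -0.9 -0. ]
```

View pics/w19.png

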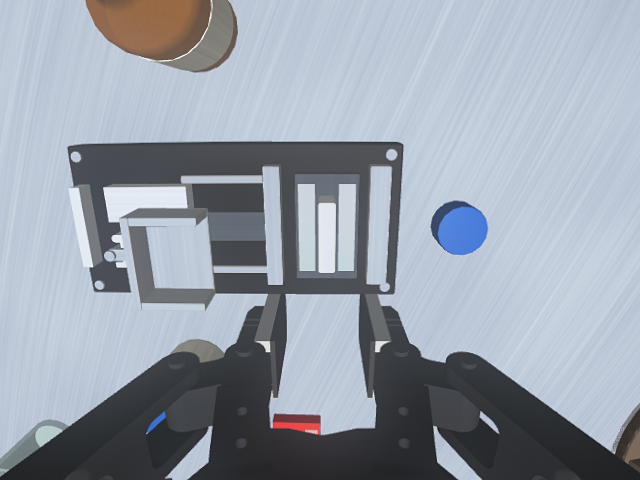

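```bash
python3 - <<'E'
from plan import *
g=load('w19')
cv2.imwrite('pics/w19c.png',cv2.resize(g['image'][140:300,250:410,::-1],None,fx=3.5,fy=3.5,interpolation=2))
E
```

```text
(no output)
```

View pics/w19c.png

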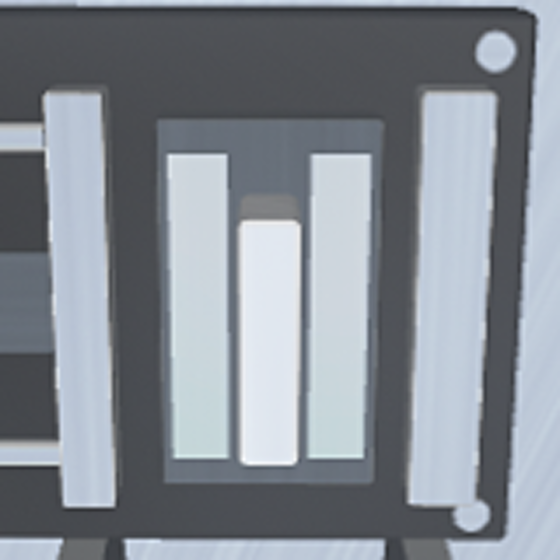

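```bash
python3 - <<'E'
from plan import *
g=load('w19')
for n,u,v,z in [('jaw in -y',103,92,34),('jaw in+y',115,506,34),('fence in -y',424,92,33),('fence in+y',408,504,33),('h',157,120,32),('h',384,120,32),('h',373,483,32),('h',164,483,32)]: print(n,stg(pix2z(g,250+u/3.5,140+v/3.5,z)))
for n,u,v in (('cup cheek ends',207,222),('',214,304),('wall in',138,222),('wall in',150,302),('pin',109,256)): print(n,stg(pix2z(g,u,v,63.5 if n!='pin' else 34)))
E
```

```text
jaw in -y [-36.2 -45.   34. ]
jaw in+y [-35.8  44.8  34. ]
fence in -y [-100.   -44.9   33. ]
fence in+y [-99.9  44.6  33. ]
h [-46.7 -39.1  32. ]
h [-92.3 -39.2  32. ]
h [-92.2  40.1  32. ]
h [-46.5  40.2  32. ]
cup cheek ends [  8.8 -13.   63.5]
 [ 9.5 46.4 63.5]
wall in [ 55.1 -13.1  63.5]
wall in [55.3 45.4 63.5]
pin [97.3 22.1 34. ]
```

Emit:
step_arm:
  targets: [0,-3,-25,0,0,0,0,0,-3,-25,0,0,0,0,0,-3,-25,0,0,0,0,0,-3,-25,0,0,0,0,0,0,0,60,0,0,0]

```text
time: 21.2
tcp_pos: [587.9, -14.1, 98.8]
eef_rot: [-179.5, -0.1, -67.2]
contact_force: [0.3, 0.1, -1.7]
opening: 0.3
```

Emit:
step_arm:
  targets: [0,0,0,20,0,0,0,0,0,0,0,0,0,0,0,0,0,0,0,0,0,0,0,0,0,0,0,0,0,0,0,0,0,0,0]

```text
time: 21.82
tcp_pos: [583.9, -15.4, 77.7]
eef_rot: [-179.9, -0.0, -67.3]
contact_force: [0.2, -0.2, -1.1]
opening: 0.0
```

```bash
python3 s.py; python3 -c "
from h import *
snap('wrist','w20')"; python3 s.py
```

```text
t 21.82 stage [32.3 11.9 77.7] rpy [-179.9   -0.   -67.3] Fstage [ 0.1 -0.3 -1.1]
t 21.88 stage [32.2 11.9 77.5] rpy [-179.9   -0.   -67.3] Fstage [0.5 0.3 0.1]
```

View pics/w20.png

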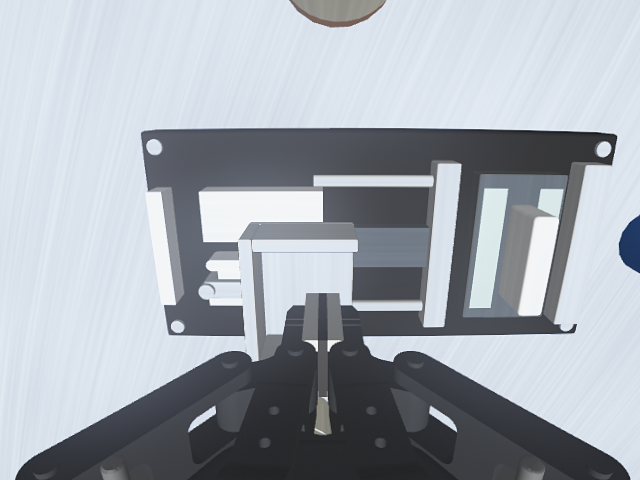

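Above the cup, with the holder still in place. I'll go down 33 mm, then push.

Emit:
step_arm:
  targets: [0,0,0,15,0,0,0,0,0,0,12,0,0,0,0,0,0,6,0,0,0,0,0,0,0,0,0,0,0,0,0,0,0,0,0]

```text
time: 22.5
tcp_pos: [583.6, -15.5, 43.7]
eef_rot: [-180.0, -0.0, -67.3]
contact_force: [0.3, 0.5, 0.2]
opening: -0.1
```

Emit:
step_arm:
  targets: [0,0,-5,0,0,0,0,0,0,-5,0,0,0,0,0,0,-5,0,0,0,0,0,0,-3,0,0,0,0,0,0,0,0,0,0,0]

```text
time: 23.12
tcp_pos: [599.8, -8.7, 43.5]
eef_rot: [180.0, 0.0, -67.3]
contact_force: [-0.9, -1.5, -0.0]
opening: -0.1
```

```bash
python3 s.py
```

```text
t 23.12 stage [49.6 12.  43.5] rpy [180.    0.  -67.3] Fstage [-1.4 -1.1 -0. ]
```

Emit:
step_arm:
  targets: [0,0,-3,0,0,0,0,0,0,-3,0,0,0,0,0,0,-3,0,0,0,0,0,0,-2,0,0,0,0,0,0,0,0,0,0,0]

```text
time: 23.75
tcp_pos: [607.5, -5.5, 43.3]
eef_rot: [179.7, 0.0, -67.4]
contact_force: [-8.8, -3.2, 7.2]
opening: -0.3
```

```bash
python3 s.py; python3 -c "
from plan import *
g=snap('wrist','w21')"
```

```text
t 23.75 stage [57.9 12.  43.3] rpy [179.7   0.  -67.4] Fstage [-9.4  0.5  7.2]
```

View pics/w21.png

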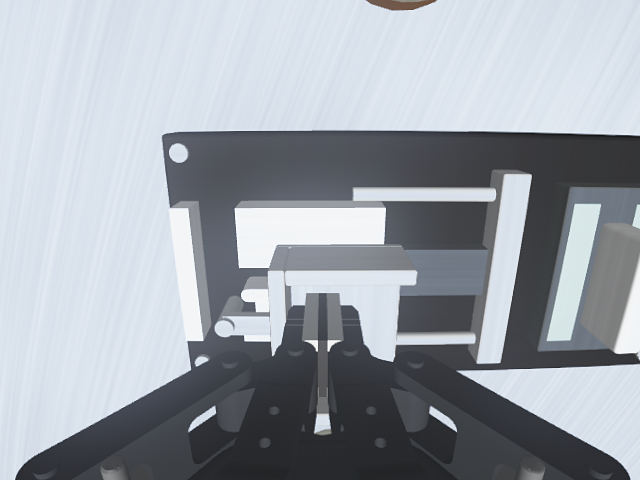

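Emit:
step_arm:
  targets: [0,0,-2.5,0,0,0,0,0,0,0,0,0,0,0,0,4,0,0,0,0,0,0,4,0,0,0,0,0,0,4,0,0,0,0,0]

```text
time: 24.42
tcp_pos: [614.2, -15.8, 43.3]
eef_rot: [179.7, 0.0, -67.4]
contact_force: [-8.3, -2.5, 6.5]
opening: -0.2
```

```bash
python3 s.py
```

```text
t 24.43 stage [60.2 -0.1 43.3] rpy [179.7   0.  -67.4] Fstage [-8.6  0.9  6.5]
```

Emit:
step_arm:
  targets: [0,4,0,0,0,0,0,0,4,0,0,0,0,0,0,4,0,0,0,0,0,0,0,0,0,0,0,0,0,0,0,0,0,0,0]

```text
time: 25.05
tcp_pos: [617.5, -26.4, 42.2]
eef_rot: [179.6, 0.1, -67.4]
contact_force: [-11.3, 0.0, 1.4]
opening: 0.1
```

```bash
python3 s.py; python3 -c "
from plan import *
g=snap('wrist','w22')"
```

```text
t 25.05 stage [ 59.1 -11.1  42.2] rpy [ 1.796e+02  1.000e-01 -6.740e+01] Fstage [-10.4   4.4   1.4]
```

View pics/w22.png

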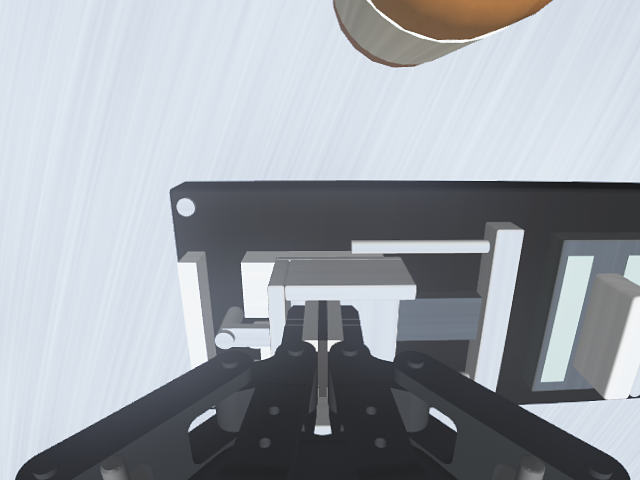

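```bash
python3 - <<'E'
from plan import *
g=load('w22')
for u,v in ((286,300),(416,298)): print(stg(pix2z(g,u,v,63.5)))
print(stg(pix2z(g,520,231,34)), stg(pix2z(g,225,339,34)))
E
```

```text
[ 71.1 -28.5  63.5]
[ 25.4 -28.9  63.5]
[-24.6 -44.3  34. ] [102.4   6.4  34. ]
```

Emit:
step_arm:
  targets: [0,3,0,0,0,0,0,0,3,0,0,0,0,0,0,0,0,0,0,0,0,0,0,0,0,0,0,0,0,0,0,0,0,0,0]

```text
time: 25.72
tcp_pos: [619.3, -31.6, 41.7]
eef_rot: [179.5, 0.2, -67.4]
contact_force: [-10.4, 1.0, 0.9]
opening: 0.1
```

```bash
python3 s.py; python3 -c "
from plan import *
g=snap('wrist','w23')
cv2.imwrite('pics/w23c.png',cv2.resize(g['image'][180:400,150:440,::-1],None,fx=2.5,fy=2.5,interpolation=2))"
```

```text
t 25.73 stage [ 58.7 -16.7  41.7] rpy [179.5   0.2 -67.4] Fstage [-9.2  4.9  0.9]
```

View pics/w23c.png

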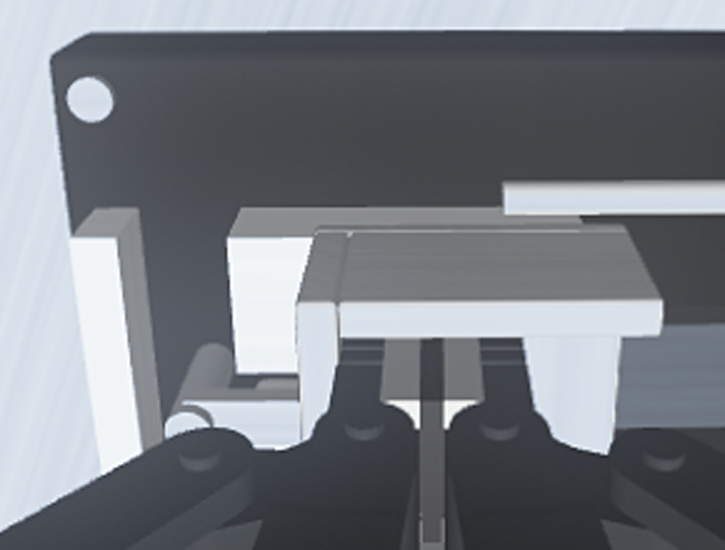

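Emit:
step_arm:
  targets: [0,0,1.5,0,0,0,0,0,0,1.5,0,0,0,0,0,0,1.5,0,0,0,0,0,0,1.5,0,0,0,0,0,0,1.5,0,0,0,0]

```text
time: 26.4
tcp_pos: [612.6, -34.4, 41.8]
eef_rot: [179.6, 0.2, -67.4]
contact_force: [-10.0, 1.3, 0.5]
opening: 0.0
```

```bash
python3 s.py; python3 -c "
from plan import *
g=snap('wrist','w24')"
```

```text
t 26.4 stage [ 51.5 -16.7  41.8] rpy [179.6   0.2 -67.4] Fstage [-8.7  5.   0.5]
```

View pics/w24.png

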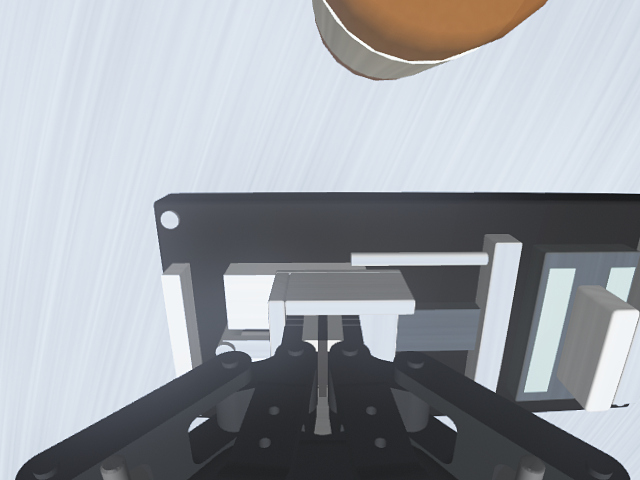

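Emit:
step_arm:
  targets: [0,0,1.5,0,0,0,0,0,0,1.5,0,0,0,0,0,0,1.5,0,0,0,0,0,0,1.5,0,0,0,0,0,0,1.5,0,0,0,0]

```text
time: 27.08
tcp_pos: [605.9, -37.2, 41.8]
eef_rot: [179.6, 0.1, -67.4]
contact_force: [-8.8, 1.7, -1.0]
opening: -0.2
```

```bash
python3 s.py; python3 -c "
from plan import *
g=snap('wrist','w25')"
```

```text
t 27.07 stage [ 44.2 -16.7  41.8] rpy [ 1.796e+02  1.000e-01 -6.740e+01] Fstage [-7.5  5.  -1. ]
```

View pics/w25.png

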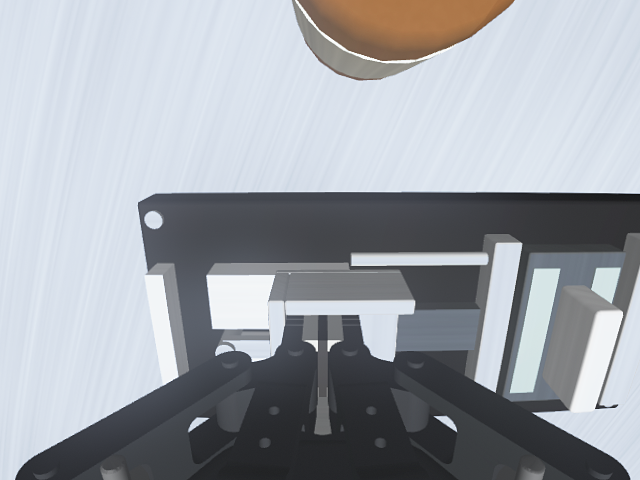

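Emit:
step_arm:
  targets: [0,0,1.2,0,0,0,0,0,0,1.2,0,0,0,0,0,0,1,0,0,0,0,0,0,1,0,0,0,0,0,0,1,0,0,0,0]

```text
time: 27.75
tcp_pos: [601.2, -39.2, 41.8]
eef_rot: [179.6, 0.1, -67.4]
contact_force: [-8.2, 3.1, -1.2]
opening: -0.1
```

Emit:
step_arm:
  targets: [0,0,1,0,0,0,0,0,0,1,0,0,0,0,0,0,1,0,0,0,0,0,0,1,0,0,0,0,0,0,1,0,0,0,0]

```text
time: 28.38
tcp_pos: [596.9, -41.1, 41.8]
eef_rot: [179.6, 0.1, -67.4]
contact_force: [-7.7, 2.4, -2.3]
opening: 0.1
```

```bash
python3 s.py; python3 -c "
from plan import *
g=snap('wrist','w26')"
```

```text
t 28.38 stage [ 34.4 -16.7  41.8] rpy [ 1.796e+02  1.000e-01 -6.740e+01] Fstage [-6.2  5.2 -2.3]
```

View pics/w26.png

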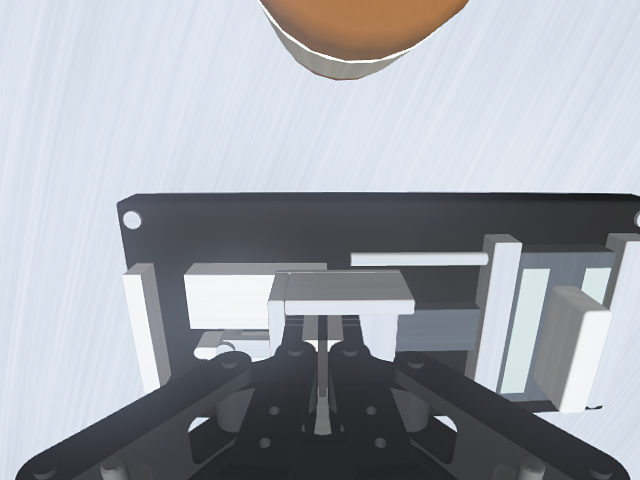

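Emit:
step_arm:
  targets: [0,0,0.8,0,0,0,0,0,0,0.8,0,0,0,0,0,0,0.6,0,0,0,0,0,0,0.6,0,0,0,0,0,0,0.6,0,0,0,0]

```text
time: 29.05
tcp_pos: [594.4, -42.1, 41.9]
eef_rot: [179.7, 0.1, -67.4]
contact_force: [-4.8, 3.9, -3.5]
opening: -0.2
```

```bash
python3 s.py
```

```text
t 29.05 stage [ 31.7 -16.7  41.9] rpy [ 1.797e+02  1.000e-01 -6.740e+01] Fstage [-2.9  5.5 -3.5]
```

Emit:
step_arm:
  targets: [0,0,0.6,0,0,0,0,0,0,0.6,0,0,0,0,0,0,0.6,0,0,0,0,0,0,0.6,0,0,0,0,0,0,0.6,0,0,0,0]

```text
time: 29.68
tcp_pos: [594.1, -42.3, 42.7]
eef_rot: [180.0, 0.1, -67.4]
contact_force: [-0.7, 6.0, -3.8]
opening: -0.1
```

```bash
python3 s.py; python3 -c "
from plan import *
g=snap('wrist','w27')"
```

```text
t 29.68 stage [ 31.4 -16.8  42.7] rpy [ 1.80e+02  1.00e-01 -6.74e+01] Fstage [ 1.7  5.8 -3.8]
```

View pics/w27.png

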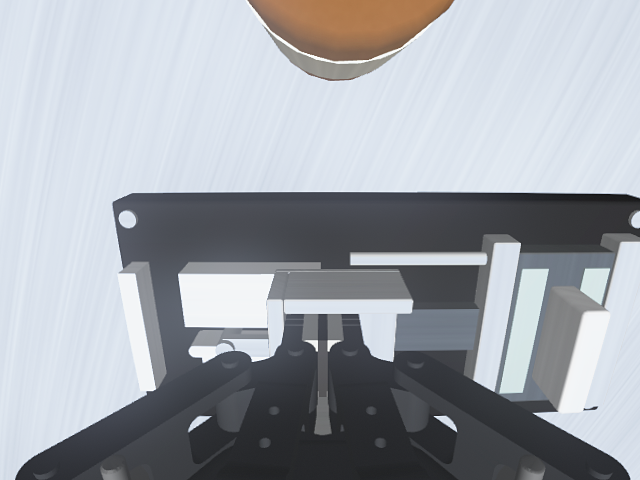

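Emit:
step_arm:
  targets: [0,-3,0,0,0,0,0,0,-3,0,0,0,0,0,0,-4,3,0,0,0,0,0,-4,4,0,0,0,0,0,0,0,0,0,0,0]

```text
time: 30.35
tcp_pos: [582.4, -33.0, 43.8]
eef_rot: [-180.0, 0.0, -67.3]
contact_force: [0.2, 0.3, 0.7]
opening: 0.4
```

```bash
python3 s.py
```

```text
t 30.35 stage [24.1 -3.7 43.8] rpy [-180.     0.   -67.3] Fstage [0.3 0.2 0.7]
```

Emit:
step_arm:
  targets: [0,0,0,-15,0,0,0,0,0,0,-30,0,0,0,0,-20,0,-45,0,0,0,0,-30,20,-45,0,0,0,0,-20,40,-30,0,0,0]

```text
time: 30.98
tcp_pos: [501.2, 9.2, 211.7]
eef_rot: [-179.8, -0.0, -67.3]
contact_force: [-0.0, 0.2, -0.3]
opening: -0.2
```

Emit:
step_arm:
  targets: [0,0,0,0,0,0,0,0,0,0,0,0,0,0,0,0,0,0,0,0,0,0,0,0,0,0,0,0,0,0,0,0,0,0,0]

```text
time: 31.6
tcp_pos: [500.6, 8.1, 207.8]
eef_rot: [179.9, -0.0, -67.4]
contact_force: [-0.0, 0.9, -0.0]
opening: -0.1
```

```bash
python3 s.py; python3 -c "
from plan import *
g=snap('wrist','w28');snap('top','t28')
cv2.imwrite('pics/w28c.png',cv2.resize(g['image'][60:270,150:530,::-1],None,fx=2.1,fy=2.1,interpolation=2))"
```

```text
t 31.6 stage [-35.4  65.8 207.8] rpy [179.9  -0.  -67.4] Fstage [ 0.3  0.8 -0. ]
```

View pics/w28.png

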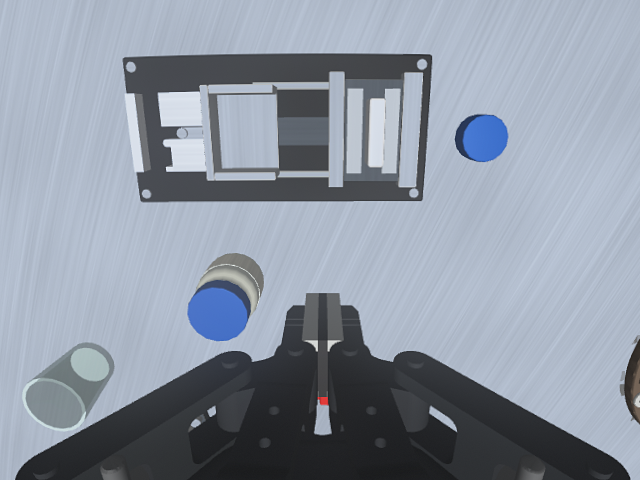

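View pics/t28.png

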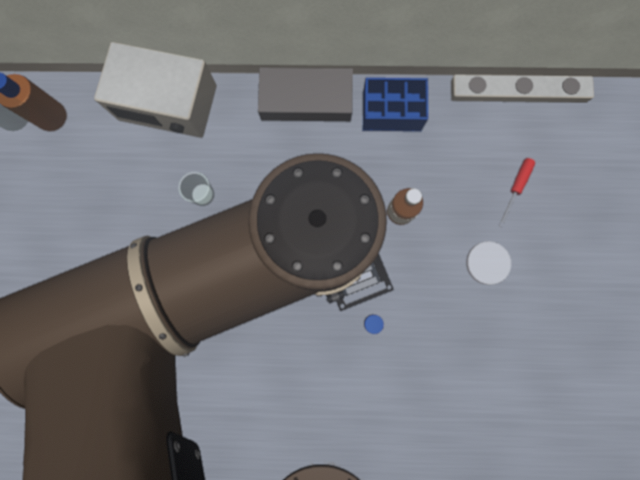

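View pics/w28c.png

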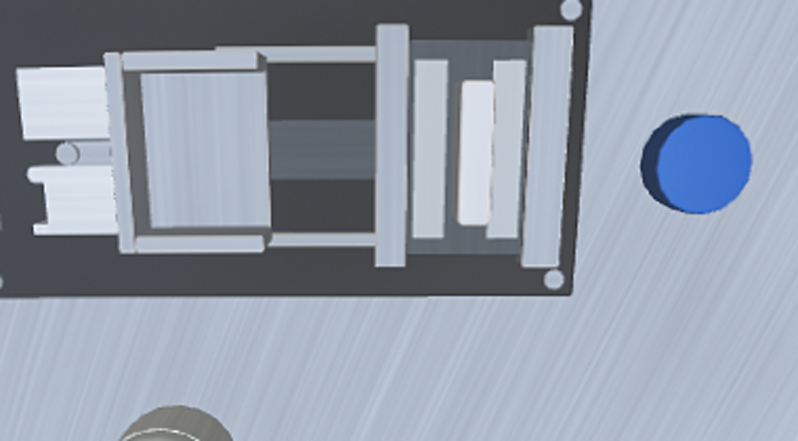

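```bash
python3 - <<'E'
from plan import *
g=load('w28')
for n,u,v,z in (('jaw in',344,72,34),('jaw in+y',343,186,34),('fence in',405,72,33),('fence in +y',399,187,33),('cup wall in',209,93,63.5),('cup wall in+y',213,172,63.5),('h -y',375,80,32),('h +y',371,181,32)): print(n,stg(pix2z(g,u,v,z)))
E
```

```text
jaw in [-53.3 -44.5  34. ]
jaw in+y [-53.6  44.   34. ]
fence in [-100.4  -44.9   33. ]
fence in +y [-100.4   45.    33. ]
cup wall in [ 43.6 -28.4  63.5]
cup wall in+y [45.  27.7 63.5]
h -y [-77.5 -38.9  32. ]
h +y [-77.   40.2  32. ]
```

```bash
python3 -c "
from bench import *
print(close_job())"
```

```text
the job is handed in; nothing more can be done
None
```

The glass-strip holder is clamped on the stage, and I handed the job in at about 31.7 s of the 72 s allowed.

**What I did, in order:**
1. Pushed the sprung jaw back and sideways into its notch with the shut fingertips in the cup. It stayed open by itself with a gap of about 64 mm.
2. Gripped the glass-strip holder, set it down flat at stage x = -69.4 mm, y = +0.5 mm, centred between fence and jaw, and let go.
3. Pushed the cup back out of the notch to the straight channel, then eased the jaw onto the holder in steps of 0.6–1.5 mm. The contact force stayed at about 10 N or less, and the jaw never snapped.

**Last checks from the wrist picture:**
- **Clamp:** the jaw face is at about -53.5 mm and the fence at -100.4 mm. That is a gap of about 47 mm, against 46 mm expected, within calibration error.
- **Holder:** it is square, with its origin at about (-77, +0.6) mm, which is on the nest to within 1 mm.
- **Cup:** it is back at sideways 0.
- **Robot:** it is clear of everything, with no contact force beyond the reading noise.

The cap, jar, beaker and bottle look unmoved. The arm hid the stub holder and the red copies in the last overhead picture. I last saw the stub holder and two of the red copies standing just after lifting the holder away, and the arm did not go near them again.

While I pushed, the upper part of the fingers touched the cup wall and pressed on it with up to about 7 N vertically, which did no visible harm.

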